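# Push the cage foot home and lock the tool cabinet

### The arm

A 6-joint arm with a two-finger parallel gripper is mounted at the origin on the work surface. World frame = base frame: x ahead of the robot, y to its left, z up, the work surface at z = 0. Lengths are in mm, angles in rad, forces in N, time in s.
With the tool pointing down it reaches from about 350 to 925 mm from the base axis. Payload 6.4 kg.
Tool frame: the origin (TCP) lies at the very end of the fingers, on their centre line; the grasp point (between the pads) lies 19 mm behind it; z points along the fingers, y is the direction in which the jaws open and shut (so a half turn about z gives the same grasp; the last joint's range is limited). The gripper opens to 94 mm and grips with 3 to 60 N. Pads are 16 mm wide; open, the fingers measure 119 mm over their backs; the gripper's body (75 mm by 177 mm) begins 78 mm behind the grasp point.
Start: joints at [1.079, 0.245, 1.558, -0, 1.339, -0.174], TCP at [203.108, 617.463, 205.455] pointing down, gripper open.
Joint ranges: [-3.13, 3.13], [-1.02, 2.26], [0.13, 2.54], [-0.95, 4.09], [0.21, 2.88], [-2.74, 2.74]. Speed limits (rad/s): [2.57, 2.57, 3.14, 3.14, 3.14, 3.14].

### API

Orientations are given as a 3x3 rotation matrix whose columns are the frame's x, y, z axes.
In Python, from cell import r gives the robot as it stands. The module is installed in compiled form; this text tells all that it offers.
- The arm moves only by the tool play_rows, never from a script. Its argument "increments" is a list of rows, each a list of 7 numbers: the shift along the world's x, y, z in mm, then the turn, a rotation vector about the world's x, y, z in degrees, then the finger opening in mm, from 0 to 94. A call has exactly 5 rows; each row is the pose to reach, as a shift and turn from the pose commanded when the call began; what a row does not reach only later rows make up. A row lasts 1/8 s, in which the tool goes at most 62.5 mm and 10.7 degrees, less where a joint would pass 70% of its speed; a pose out of reach is approached as far as the arm can. A call with a gripper value outside its range is refused whole. The fingers move at their own pace and stop on an object; the grip force is fixed at half the most. Time passes only in rows, so rows that repeat a pose let the fingers close, or fill a call up. It gives the time, the measured TCP pose, the force and the opening at its end, in the units of the state.
- r.sense(): the state, without advancing time (a new reading comes with each control period).
- r.snapshot(name): name is "scene" or "top"; returns the picture (480x640x3 uint8, red, green, blue); there is no depth.
- r.camera_params(name): a dict with "vfov" (degrees; the focal length in pixels is half the picture's height over the tangent of half this angle, whatever the lens; pixels are square), "cx", "cy" (the principal point, pixels), "T" (4x4, takes a point from camera to world coordinates). Camera axes: x right, y down, z forward; pixel columns grow to the right and rows downward; lengths in mm; the calibration is good to about 2 mm. A picture is of the moment at which its call begins. camera_params takes no time and is no camera call.
- r.hand_in(): hands the job in, once; it reports no verdict.
The state is a dict: "t": time; "qpos": joint angles; "joint_velocities": joint speeds; "effort": joint torques, N m; "eef_pos": TCP position; "eef_rot": TCP orientation; "contact_force": force on the tool from outside, world axes, zero at the start; "torque": the same for the moment, N m; "finger_gap": finger opening in mm.
Only numpy, scipy, OpenCV 4.12 (cv2) and the standard library are available. Lean on these libraries where they do the work, as an engineer would, in place of code of your own. Each camera call takes 0.05 s, during which the arm holds its last target.

### The job

The bronze cage foot hangs over the front edge of the cabinet's tin-lined shelf and keeps the door from closing: push it back along the tin until its square base stands flat against the rear rail. Then push the door fully shut and swing the brass lock lever from upright down to level, towards the hinge side. Only push: pinch and lift nothing, and leave the whistle, the piston cylinder and the wing plate where they lie.

Things in the scene. Friction and masses are not known exactly. Their poses are not given: they have to be found in the camera images.
- cabinet: Low oak tool cabinet fixed to the bench, 340 mm wide, 194 deep, 180 high, open on top. Origin on the bench, in the plane of the carcass front, mid width; x points to the back, y to the hinge side (left seen from the robot), z up. Its top is a flat tin shelf at z = 150 mm from the open front edge (x = 0) to the rear rail; side boards' inner faces at y = +-156; rail and sides rise to z = 180.
- cage_foot: Bronze cage foot, 0.35 to 0.65 kg, loose on the shelf, hanging 10 to 25 mm over its front edge. Square base 56 x 56 mm, 18 high, sides along its own x and y; above it a 46 mm square step to 23 mm, then a round body up to 44 mm wide, 51 high in all, and a 6 mm stud. Origin at the centre of the underside: x = 152 mm in the cabinet's frame when flat against the rail, sides in line with it.
- door (a joint): Angle (rad) of the oak door: 0 shut, grows as it opens towards the robot; starts at 0.5 to 0.7. Upright hinge axis at x = 0, y = +170 mm in the cabinet's frame. 340 mm wide, 18 thick, from z = 10 to 180 mm, so it also closes off the shelf's front. Shut, its inner face lies on the carcass front (x = 0), its outer face at x = -18. Stays where it is left; about 1 N moves it.
- cam_lever (a joint): Angle (rad) of the brass lever of the cam lock on the door's outer face: 0 upright (unlocked), grows as its end swings over to the hinge side, 1.57 level (locked, end stop). Starts at 0 to 0.2, stays where it is left; about 1 N at its end moves it. Its tongue passes behind the keeper in the cabinet only when the door is fully shut.
- lever_pivot (a point): On the lever's turning axis, in the lever's mid plane, 22 mm in front of the door's outer face. The axis is at right angles to the door, 294 mm from the hinge, 128 mm above the bench; hub 18 mm in diameter.
- lever_tip (a point): The end of the lever, 60 mm from the pivot. The lever is a square bar 10 x 10 mm, straight from the pivot to here; between its back and the door there are 17 mm of free space.
- rail (a point): Mid width on the front face of the rear rail (an oak board 30 mm high above the tin), at the level of the tin: x = 180, y = 0, z = 150 mm in the cabinet's frame. The stop for the foot.
- whistle: Copper bird-call whistle lying on the shelf, 72 mm long, 20 mm high (bystander). Origin under its middle, x along it.
- piston_cylinder: Steel piston cylinder standing on the shelf on a flange 33 mm in diameter, 46 mm high (bystander). Origin at the centre of its underside.
- wing_plate: Mother-of-pearl wing plate lying flat on the shelf, three fanned feathers, 56 x 36 mm, 5 mm thick (bystander). Origin on its underside, in the middle of its length, x along it.
Things that resemble listed ones, but are neither listed nor needed, are in the scene too. Of the things that look like the cage_foot, the largest one is meant.

How it is judged (in metres and radians):
On the way, in this order (a step that is already met when the one before it is completed fails the run):
1. the foot stands flat against the rear rail, the door still open (x of cage_foot in the frame of cabinet above 0.148 m and height (world z) of cage_foot between 0.146 and 0.155 m and (angle between the x axis of cage_foot and the x axis of cabinet, either way round below 0.1 rad or angle between the x axis of cage_foot and the y axis of cabinet, either way round below 0.1 rad) and linear speed of cage_foot below 0.01 m/s and value of joint door above 0.1 rad), for 0.2 s.
2. the door is fully shut, the lever still unlocked (value of joint door below 0.015 rad and value of joint cam_lever below 1 rad), for 0.2 s.
3. the lever is swung level (value of joint door below 0.02 rad and value of joint cam_lever above 1.4 rad), for 0.2 s.
At the end, for the whole second after the job is handed in: The foot stands on the tin within 4 mm of the rear rail, one side in line with it to 0.1 rad; the door is shut (under 0.02 rad), the lever level (above 1.4 rad); the three other parts lie within 12 mm of where they were; all at rest (all of step 3 and x of cage_foot in the frame of cabinet above 0.148 m and height (world z) of cage_foot between 0.146 and 0.155 m and (angle between the x axis of cage_foot and the x axis of cabinet, either way round below 0.1 rad or angle between the x axis of cage_foot and the y axis of cabinet, either way round below 0.1 rad) and linear speed of cage_foot below 0.01 m/s and velocity of joint cam_lever between -0.05 and 0.05 rad/s and distance of each of whistle, piston_cylinder, wing_plate from where it was at the start of the episode below 0.012 m); the robot touches nothing.
It fails at once if the foot is lifted, tipped or dropped off the shelf (height (world z) of cage_foot above 0.162 m or angle between cage_foot's own z axis and vertical above 0.3 rad or height (world z) of cage_foot below 0.135 m).
It fails at once if another part on the shelf is moved or tipped (distance of any of whistle, piston_cylinder, wing_plate from where it was at the start of the episode above 0.012 m or angle between any of whistle, piston_cylinder, wing_plate's own z axis and vertical above 0.4 rad).
It also fails if it takes over 64 s, if anything falls off the work surface, if the arm or the gripper's body presses on something with over 40 N, if the wrist force passes 120 N, or if a joint passes its speed limit or range.

## Working session

There is one attempt and no reset: what is moved stays moved. The work goes in short steps, Python scripts to look and compute and a tool call to move; the robot and the scene stay as the last step left them, time stands still between calls to the robot, and variables do not carry over. Pictures are saved under pics/ and viewed, and the job is handed in when it is done.

Besides the shell and the picture viewer there is one more tool, called after "Request:" in YAML: its name, and indented under it one key for each argument. play_rows: Moves the arm, as the interface text tells. Its arguments: {"type":"object","properties":{"increments":{"type":"array"}},"required":["increments"]}

```bash
mkdir -p pics
cat > h.py <<'E'
import numpy as np, cv2
from cell import r
def snap(n,f):
    im=r.snapshot(n); cv2.imwrite('pics/'+f,im[:,:,::-1]); return im
def cam(n):
    c=r.camera_params(n); f=240/np.tan(np.radians(c['vfov'])/2); return f,c['cx'],c['cy'],np.array(c['T'])
def ray(n,u,v,z):
    f,cx,cy,T=cam(n); d=T[:3,:3]@np.array([(u-cx)/f,(v-cy)/f,1]); o=T[:3,3]; return o+d*(z-o[2])/d[2]
def proj(n,p):
    f,cx,cy,T=cam(n); q=T[:3,:3].T@(np.asarray(p)-T[:3,3]); return np.array([cx+f*q[0]/q[2],cy+f*q[1]/q[2]])
E
python3 - <<'E'
from h import *
snap('scene','s0.png');snap('top','t0.png')
for n in('scene','top'):print(r.camera_params(n))
print(r.sense())
E
```

```text
{'vfov': 50.43417550036055, 'cx': 319.6920212433649, 'cy': 243.43387879762042, 'T': array([[ 5.44837602e-01,  6.72314310e-01, -5.01144147e-01,
         1.11019709e+03],
       [ 8.38484988e-01, -4.43746338e-01,  3.16278536e-01,
        -3.34083928e+02],
       [-9.74229452e-03, -5.92522283e-01, -8.05495147e-01,
         8.97992860e+02],
       [ 0.00000000e+00,  0.00000000e+00,  0.00000000e+00,
         1.00000000e+00]])}
{'vfov': 48.98391975183512, 'cx': 311.21323422062784, 'cy': 241.23882085053742, 'T': array([[-6.97585500e-02, -9.68554908e-01,  2.38820298e-01,
         4.33436765e+02],
       [-9.97563592e-01,  6.75404295e-02, -1.74690983e-02,
        -4.21210864e+01],
       [ 7.89755355e-04, -2.39457053e-01, -9.70906636e-01,
         9.37586576e+02],
       [ 0.00000000e+00,  0.00000000e+00,  0.00000000e+00,
         1.00000000e+00]])}
{'t': 0.1, 'qpos': array([ 1.07889834e+00,  2.45713165e-01,  1.55886798e+00, -1.13986773e-05,
        1.33868843e+00, -1.74118900e-01]), 'joint_velocities': array([-0.00144193, -0.00202695, -0.00323471,  0.00036083, -0.00062874,
       -0.00049689]), 'effort': array([ 2.05881042e-04, -4.16910231e+01, -3.15526736e+01,  6.86967582e-02,
        3.10349290e-02, -3.29053341e-05]), 'eef_pos': array([202.85303342, 616.97958798, 204.48839265]), 'eef_rot': array([[-9.49932414e-01,  3.12454471e-01, -7.82231445e-04],
       [ 3.12455325e-01,  9.49931297e-01, -1.48334110e-03],
       [ 2.79589573e-04, -1.65348617e-03, -9.99998594e-01]]), 'contact_force': array([ 0.38126202, -0.28356049,  0.43810972]), 'torque': array([-0.01503157, -0.01776766, -0.02380014]), 'finger_gap': 94.11052944177939}
```

```bash
ls pics
```

```text
s0.png
t0.png
```

View pics/s0.png

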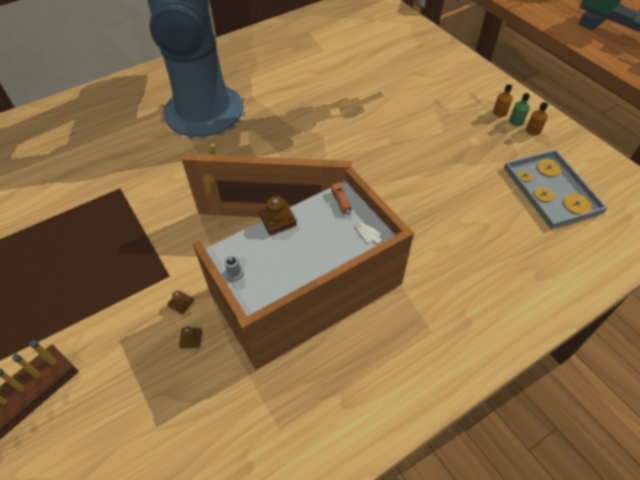

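View pics/t0.png

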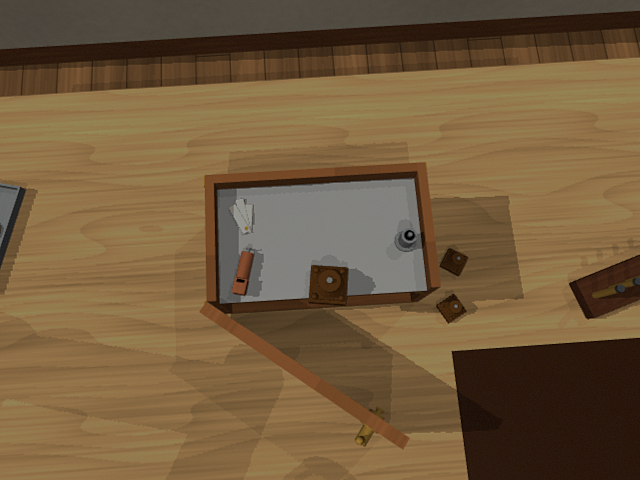

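Candidates in the top view: a large foot on the shelf at (328,285), and small ones on the bench at (454,261) and (452,308). The largest is the one on the shelf. The door is open, hinge near (207,310), with the lever near (370,427). Next, a closer crop.

Run:
```python
import cv2
im=cv2.imread('pics/t0.png')
cv2.imwrite('pics/t0a.png',cv2.resize(im[150:320,195:445],None,fx=3.2,fy=3.2,interpolation=cv2.INTER_CUBIC))
cv2.imwrite('pics/t0b.png',cv2.resize(im[290:460,195:445],None,fx=3.2,fy=3.2,interpolation=cv2.INTER_CUBIC))
im=cv2.imread('pics/s0.png')
cv2.imwrite('pics/s0a.png',cv2.resize(im[130:300,170:420],None,fx=3.2,fy=3.2,interpolation=cv2.INTER_CUBIC))
```

```text
(no output)
```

View pics/t0a.png

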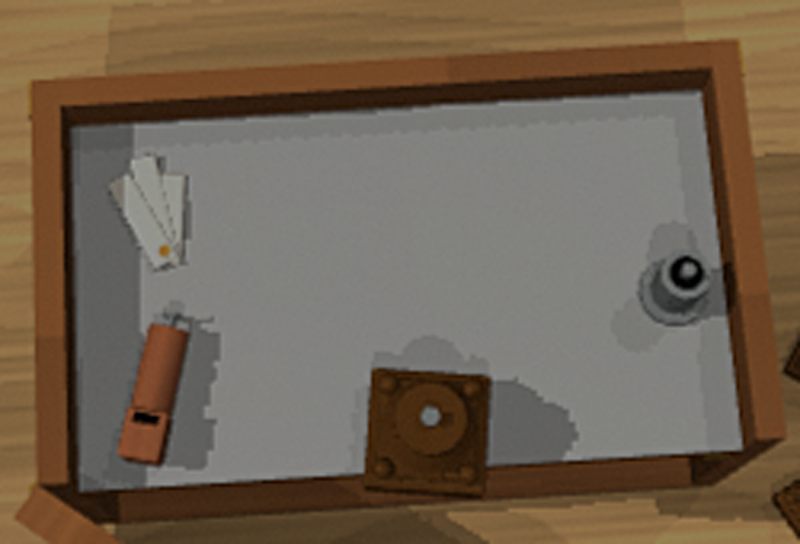

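View pics/t0b.png

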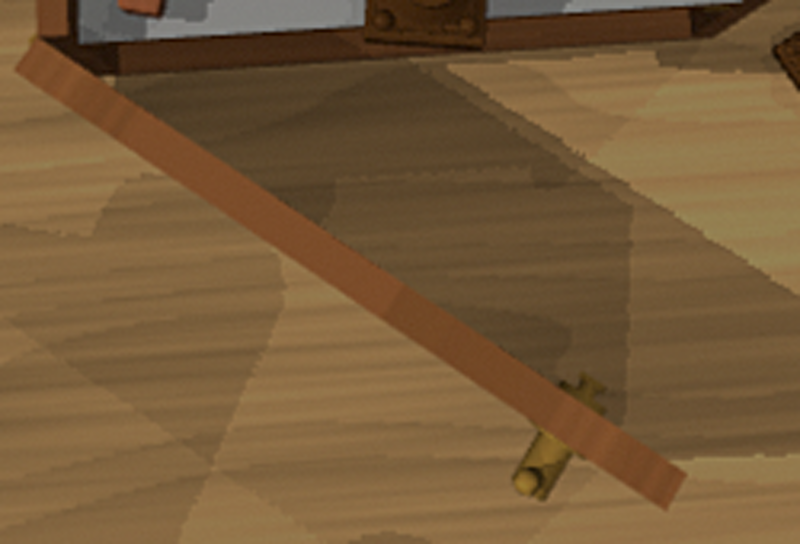

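View pics/s0a.png

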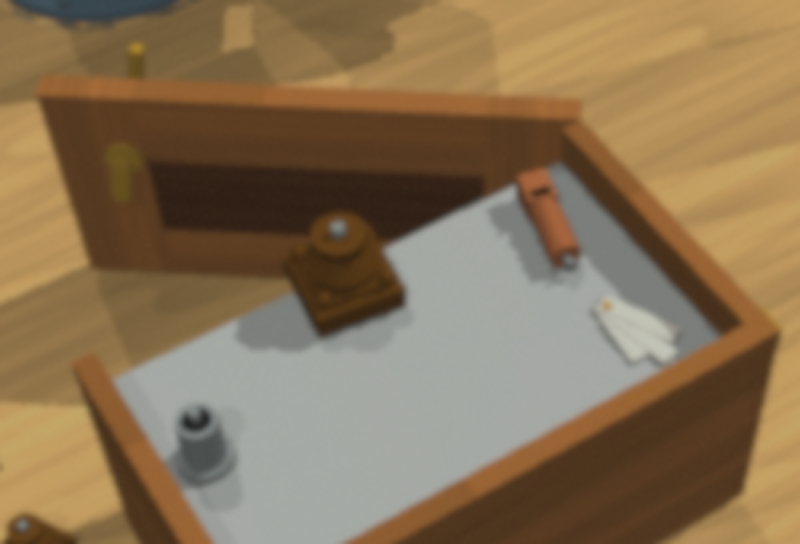

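Run:
```python
from h import *
from scipy.optimize import least_squares
A=lambda x,y:(195+x/3.2,150+y/3.2); B=lambda x,y:(195+x/3.2,290+y/3.2)
# cabinet rim, rail inner at tin
obs=[((194,170,180),A(33,82)),((194,-170,180),A(740,42)),((0,-170,180),A(783,438)),((0,170,180),A(42,488)),((180,156,150),A(73,127)),((180,-156,150),A(700,92)),((0,-156,150),A(745,450)),((0,156,150),A(78,492))]
def W(p,q): c,s=np.cos(p[2]),np.sin(p[2]); return np.array([p[0]+c*q[0]-s*q[1],p[1]+s*q[0]+c*q[1],q[2]])
f=lambda p:np.concatenate([proj('top',W(p,q))-np.array(o) for q,o in obs])
s=least_squares(f,[500,0,0]);print('cab',s.x,np.round(s.fun,1)); p=s.x; np.save('cab.npy',p)
def L(w): c,s=np.cos(p[2]),np.sin(p[2]); d=w[:2]-p[:2]; return np.array([c*d[0]+s*d[1],-s*d[0]+c*d[1]])
F=[ray('top',*A(*q),168) for q in[(372,368),(490,376),(486,497),(365,490)]]
for q in F:print('foot corner',q[:2],L(q))
print('ctr',np.mean(F,0)[:2],L(np.mean(F,0)))
for q in[(17,68),(38,38),(686,472),(668,510)]:
    w=ray('top',*B(*q),180);print('door',w[:2],L(w))
for q in[(525,480)]:
    print('levertip',L(ray('top',*B(*q),188)),ray('top',*B(*q),188))
print('proj check scene',[proj('scene',W(p,q)).round(0) for q,_ in obs])
for n,q,z in[('whistle',(152,390),165),('wing',(155,212),155),('cyl',(675,293),150)]:print(n,L(ray('top',*A(*q),z)))
```

```text
cab [ 5.39198784e+02 -6.93334364e+01 -7.21736850e-03] [-0.5 -0.2 -0.2 -0.7  1.7  0.5 -1.4 -0.5 -0.3  0.4  0.6 -0.3 -0.4  0.4
  0.5  0.2]
foot corner [586.40551669 -53.48213799] [47.09109966 16.19159095]
foot corner [ 578.81468314 -107.89528735] [ 39.89318016 -38.27492659]
foot corner [ 522.94255214 -101.21233718] [-16.02572853 -31.99539673]
foot corner [529.98144174 -46.32913962] [-9.38313109 22.93717321]
ctr [554.53604843 -77.22972553] [15.39385505 -7.78538979]
door [527.70445715 110.09213157] [-12.78899653 179.33793669]
door [540.52388031 100.40438149] [1.00012205e-01 1.69742961e+02]
door [ 336.95068018 -169.47135227] [-201.52011013 -101.59499424]
door [ 322.4453133  -160.16856171] [-216.0922403   -92.39713564]
levertip [-199.43110236  -32.56820749] [ 339.53782097 -100.46144034  188.        ]
proj check scene [array([413., 232.]), array([242., 326.]), array([191., 243.]), array([351., 167.]), array([400., 241.]), array([249., 324.]), array([202., 249.]), array([344., 180.])]
whistle [ 43.6685373 118.9678017]
wing [132.94343771 115.9727827 ]
cyl [  78.26141727 -131.85941924]
```

Request:
play_rows:
  increments:
    - [22, -50, 20, 0, 0, 4, 24]
    - [45, -102, 40, 0, 0, 8, 24]
    - [68, -154, 50, 0, 0, 12, 24]
    - [92, -208, 50, 0, 0, 16, 24]
    - [114, -258, 50, 0, 0, 17.8, 24]

```text
t: 0.72
eef_pos: [317.4, 357.6, 255.3]
eef_rot: [[-1.0, 0.006, 0.0], [0.006, 1.0, -0.0], [-0.0, -0.0, -1.0]]
contact_force: [0.9, 0.2, 0.8]
finger_gap: 47.5
```

Request:
play_rows:
  increments:
    - [22, -50, 0, 0, 0, 0, 24]
    - [45, -102, 0, 0, 0, 0, 24]
    - [68, -154, 0, 0, 0, 0, 24]
    - [92, -208, 0, 0, 0, 0, 24]
    - [114, -258, 0, 0, 0, 0, 24]

```text
t: 1.35
eef_pos: [431.3, 99.6, 255.3]
eef_rot: [[-1.0, 0.008, 0.0], [0.008, 1.0, 0.0], [-0.0, 0.0, -1.0]]
contact_force: [1.1, -0.2, -0.2]
finger_gap: 24.0
```

Request:
play_rows:
  increments:
    - [22, -56, 0, 0, 0, 0, 24]
    - [45, -112, 0, 0, 0, 0, 24]
    - [70, -168, 0, 0, 0, 0, 24]
    - [70, -177, -30, 0, 0, 0, 24]
    - [70, -177, -70, 0, 0, 0, 24]

```text
t: 1.98
eef_pos: [501.8, -77.1, 185.1]
eef_rot: [[-1.0, 0.009, 0.002], [0.009, 1.0, -0.001], [-0.002, -0.001, -1.0]]
contact_force: [0.4, 0.5, -0.2]
finger_gap: 23.9
```

Run:
```python
from h import *
a=snap('scene','s1.png');b=snap('top','t1.png')
cv2.imwrite('pics/m1.png',np.hstack([cv2.resize(a[130:300,170:420,::-1],(400,272)),cv2.resize(b[190:360,195:445,::-1],(400,272))]))
print(r.sense()['eef_pos'])
```

```text
[497.83107363 -74.64758415 180.49421406]
```

View pics/m1.png

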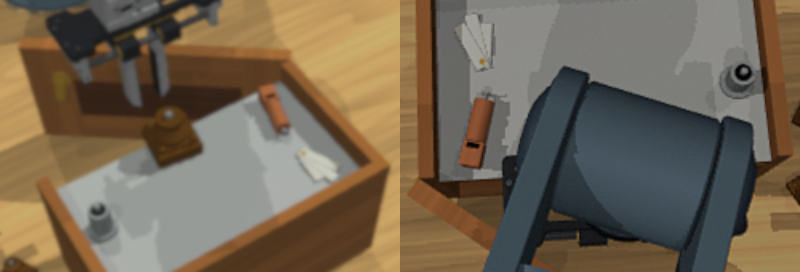

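The fingers stand in front of the foot with the bystanders clear. The sensed pose shifted by a few mm, so I'll re-read it.

Run:
```python
from h import *
s=r.sense();print(s['t'],s['eef_pos'],s['eef_rot'],s['contact_force'])
```

```text
2.075 [497.83107363 -74.64758415 180.49421406] [[-0.99992529  0.00794276 -0.00929143]
 [ 0.0079086   0.99996185  0.00370722]
 [ 0.00932052  0.00363346 -0.99994996]] [-1.06258214  1.03297712 -0.0013287 ]
```

Request:
play_rows:
  increments:
    - [0, 0, -10, 0, 0, 0, 24]
    - [0, 0, -20, 0, 0, 0, 24]
    - [0, 0, -25, 0, 0, 0, 24]
    - [0, 0, -25, 0, 0, 0, 24]
    - [0, 0, -25, 0, 0, 0, 24]

```text
t: 2.7
eef_pos: [501.4, -75.6, 161.0]
eef_rot: [[-1.0, 0.007, 0.001], [0.007, 1.0, -0.0], [-0.001, -0.0, -1.0]]
contact_force: [-0.4, 0.6, 0.2]
finger_gap: 24.2
```

Request:
play_rows:
  increments:
    - [6, -1, -3, 0, 0, 0, 24]
    - [12, -1, -4, 0, 0, 0, 24]
    - [18, -1, -4, 0, 0, 0, 24]
    - [24, -1, -4, 0, 0, 0, 24]
    - [32, -1, -4, 0, 0, 0, 24]

```text
t: 3.32
eef_pos: [533.1, -76.4, 156.3]
eef_rot: [[-1.0, 0.007, -0.001], [0.007, 1.0, 0.001], [0.001, 0.001, -1.0]]
contact_force: [-4.9, -0.4, 1.3]
finger_gap: 24.0
```

Request:
play_rows:
  increments:
    - [8, 0, 0, 0, 0, 0, 24]
    - [16, 0, 0, 0, 0, 0, 24]
    - [24, 0, 0, 0, 0, 0, 24]
    - [32, 0, 0, 0, 0, 0, 24]
    - [40, 0, 0, 0, 0, 0, 24]

```text
t: 3.95
eef_pos: [573.6, -76.5, 156.2]
eef_rot: [[-1.0, 0.007, -0.0], [0.007, 1.0, 0.0], [0.0, 0.0, -1.0]]
contact_force: [-3.0, -0.1, -0.6]
finger_gap: 24.2
```

Run:
```python
from h import *
a=snap('scene','s2.png');b=snap('top','t2.png')
cv2.imwrite('pics/m2.png',np.hstack([cv2.resize(a[130:300,170:420,::-1],(400,272)),cv2.resize(b[150:320,195:445,::-1],(400,272))]))
print(r.sense()['eef_pos'],r.sense()['contact_force'])
```

```text
[574.55324125 -76.63424652 156.68124481] [0.38805366 0.1879857  0.26060351]
```

View pics/m2.png

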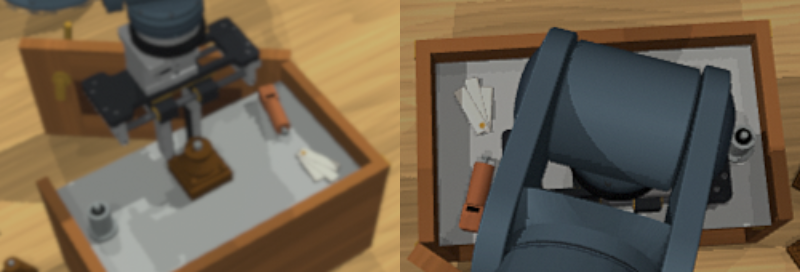

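The foot is sliding and square to the fingers, and the bystanders are clear. I'll continue the push.

Request:
play_rows:
  increments:
    - [8, 0, 0, 0, 0, 0, 24]
    - [16, 0, 0, 0, 0, 0, 24]
    - [24, 0, 0, 0, 0, 0, 24]
    - [32, 0, 0, 0, 0, 0, 24]
    - [40, 0, 0, 0, 0, 0, 24]

```text
t: 4.68
eef_pos: [613.3, -76.6, 156.7]
eef_rot: [[-1.0, 0.007, -0.001], [0.007, 1.0, -0.0], [0.001, -0.0, -1.0]]
contact_force: [-5.6, -0.3, 2.8]
finger_gap: 24.1
```

Request:
play_rows:
  increments:
    - [7, 0, 0, 0, 0, 0, 24]
    - [14, 0, 0, 0, 0, 0, 24]
    - [20, 0, 0, 0, 0, 0, 24]
    - [26, 0, 0, 0, 0, 0, 24]
    - [31, 0, 0, 0, 0, 0, 24]

```text
t: 5.3
eef_pos: [644.3, -76.6, 156.8]
eef_rot: [[-1.0, 0.007, -0.001], [0.007, 1.0, -0.0], [0.001, -0.0, -1.0]]
contact_force: [-5.4, 0.2, 3.3]
finger_gap: 24.0
```

Request:
play_rows:
  increments:
    - [2, 0, 0, 0, 0, 0, 24]
    - [4, 0, 0, 0, 0, 0, 24]
    - [6, 0, 0, 0, 0, 0, 24]
    - [8, 0, 0, 0, 0, 0, 24]
    - [9, 0, 0, 0, 0, 0, 24]

```text
t: 5.92
eef_pos: [653.1, -76.6, 156.7]
eef_rot: [[-1.0, 0.007, -0.001], [0.007, 1.0, -0.0], [0.001, -0.0, -1.0]]
contact_force: [-5.0, -0.8, 3.7]
finger_gap: 24.1
```

Not at the rail yet, since the force hasn't risen. I'll creep forward.

Request:
play_rows:
  increments:
    - [1, 0, 0, 0, 0, 0, 24]
    - [2, 0, 0, 0, 0, 0, 24]
    - [3, 0, 0, 0, 0, 0, 24]
    - [3, 0, 0, 0, 0, 0, 24]
    - [3, 0, 0, 0, 0, 0, 24]

```text
t: 6.55
eef_pos: [654.3, -76.6, 156.8]
eef_rot: [[-1.0, 0.007, -0.005], [0.007, 1.0, 0.0], [0.005, 0.0, -1.0]]
contact_force: [-12.5, -0.2, 7.4]
finger_gap: 24.2
```

Request:
play_rows:
  increments:
    - [1, 0, 0, 0, 0, 0, 24]
    - [1, 0, 0, 0, 0, 0, 24]
    - [1, 0, 0, 0, 0, 0, 24]
    - [1, 0, 0, 0, 0, 0, 24]
    - [1, 0, 0, 0, 0, 0, 24]

```text
t: 7.18
eef_pos: [654.4, -76.5, 156.8]
eef_rot: [[-1.0, 0.007, -0.008], [0.007, 1.0, 0.0], [0.008, 0.0, -1.0]]
contact_force: [-15.6, 0.2, 9.4]
finger_gap: 24.3
```

Request:
play_rows:
  increments:
    - [-5, 0, 0, 0, 0, 0, 24]
    - [-25, 0, 0, 0, 0, 0, 24]
    - [-60, 0, 30, 0, 0, 0, 24]
    - [-110, 0, 70, 0, 0, 0, 24]
    - [-160, 0, 100, 0, 0, 0, 24]

```text
t: 7.8
eef_pos: [497.3, -76.8, 258.5]
eef_rot: [[-1.0, 0.007, 0.005], [0.007, 1.0, -0.001], [-0.005, -0.001, -1.0]]
contact_force: [-0.2, -0.1, 0.2]
finger_gap: 23.9
```

Request:
play_rows:
  increments:
    - [-40, -25, 0, 0, 0, 0, 0]
    - [-80, -50, 0, 0, 0, 0, 0]
    - [-120, -75, 0, 0, 0, 0, 0]
    - [-160, -100, 0, 0, 0, 0, 0]
    - [-190, -140, 0, 0, 0, 0, 0]

```text
t: 8.43
eef_pos: [306.8, -217.5, 257.2]
eef_rot: [[-1.0, 0.006, 0.004], [0.006, 1.0, -0.004], [-0.004, -0.004, -1.0]]
contact_force: [0.0, -0.1, 0.5]
finger_gap: 0.5
```

Run:
```python
from h import *
a=snap('scene','s3.png');b=snap('top','t3.png')
cv2.imwrite('pics/m3.png',np.hstack([cv2.resize(a[130:300,170:420,::-1],(400,272)),cv2.resize(b[150:320,195:445,::-1],(400,272))]))
cv2.imwrite('pics/t3a.png',cv2.resize(b[150:320,195:445,::-1],None,fx=3.2,fy=3.2,interpolation=cv2.INTER_CUBIC))
s=r.sense();print(s['t'],s['eef_pos'],s['contact_force'],s['qpos'])
```

```text
8.525 [ 305.82831208 -219.77893005  257.19118543] [ 0.28766975 -0.20518222  0.86080371] [-9.26610516e-01 -5.10814204e-01  2.14569023e+00 -1.81696984e-04
  1.50229251e+00 -2.48314139e+00]
```

View pics/t3a.png

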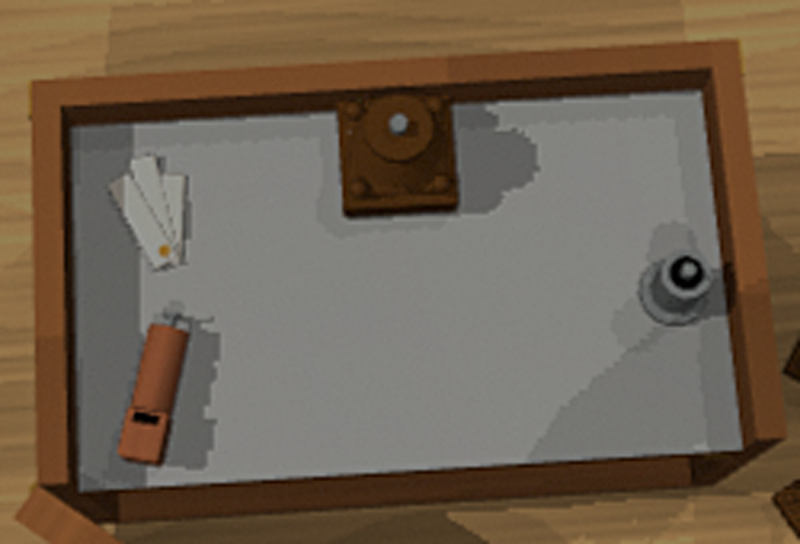

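View pics/s3.png

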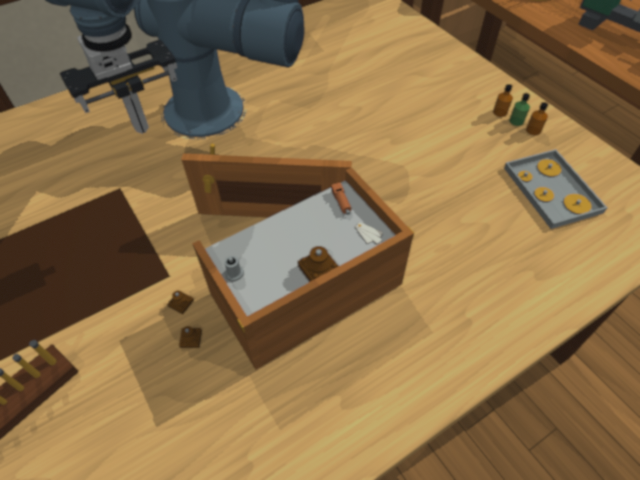

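```bash
cat >> h.py <<'E'
p=np.load('cab.npy')
def L(w): c,s=np.cos(p[2]),np.sin(p[2]); d=w[:2]-p[:2]; return np.array([c*d[0]+s*d[1],-s*d[0]+c*d[1]])
def W(x,y): c,s=np.cos(p[2]),np.sin(p[2]); return np.array([p[0]+c*x-s*y,p[1]+s*x+c*y])
E
python3 - <<'E'
from h import *
for q in[(345,217),(458,210)]:print(L(ray('top',195+q[0]/3.2,150+q[1]/3.2,150)), L(ray('top',195+q[0]/3.2,150+q[1]/3.2,168)))
for th,r_,h in[(.64,215,18),(.64,215,-2),(.5,220,-2),(.35,220,-2),(.2,220,-2),(.1,220,-2),(0,220,-2)]:
    n=np.array([-np.cos(th),np.sin(th)]);d=np.array([-np.sin(th),-np.cos(th)])
    P=np.array([0,170])+r_*d+n*(18+8*np.cos(th)+12.5*np.sin(th)+h); w=W(*P); print(th,h,w.round(0),np.hypot(*w).round())
E
```

```text
[126.17460798  24.37924162] [120.86935644  24.42652974]
[126.28882592 -30.75650371] [120.98096398 -29.44910851]
0.64 18 [371. -41.] 373.0
0.64 -2 [387. -53.] 391.0
0.5 -2 [408. -78.] 416.0
0.35 -2 [437. -96.] 448.0
0.2 -2 [ 469. -109.] 482.0
0.1 -2 [ 492. -115.] 505.0
0 -2 [ 515. -119.] 528.0
```

Request:
play_rows:
  increments:
    - [15, 45, 0, 0, 0, 0, 0]
    - [35, 90, 0, 0, 0, 0, 0]
    - [55, 135, 0, 0, 0, 0, 0]
    - [65, 179, 0, 0, 0, 0, 0]
    - [65, 179, 0, 0, 0, 0, 0]

```text
t: 9.15
eef_pos: [373.2, -34.7, 256.8]
eef_rot: [[-1.0, 0.0, 0.002], [0.0, 1.0, 0.0], [-0.002, 0.0, -1.0]]
contact_force: [-0.8, -0.5, 0.2]
finger_gap: 0.4
```

Request:
play_rows:
  increments:
    - [0, 0, -30, 0, 0, 0, 0]
    - [0, 0, -60, 0, 0, 0, 0]
    - [0, 0, -90, 0, 0, 0, 0]
    - [0, 0, -112, 0, 0, 0, 0]
    - [0, 0, -112, 0, 0, 0, 0]

```text
t: 9.78
eef_pos: [371.3, -37.6, 143.1]
eef_rot: [[-1.0, 0.008, -0.002], [0.008, 1.0, 0.001], [0.002, 0.001, -1.0]]
contact_force: [-0.1, 0.3, 0.5]
finger_gap: 0.4
```

Run:
```python
from h import *
a=snap('scene','s4.png');b=snap('top','t4.png')
cv2.imwrite('pics/m4.png',np.hstack([cv2.resize(a[80:250,120:370,::-1],(400,272)),cv2.resize(b[290:460,195:445,::-1],(400,272))]))
s=r.sense();print(s['t'],s['eef_pos'],s['contact_force'],s['qpos'])
```

```text
9.875 [372.77518565 -38.06854969 145.30816863] [-0.14013444  0.69517837  0.65972061] [-4.07049626e-01 -4.05961164e-01  2.28153898e+00  9.08994543e-05
  1.26441428e+00 -1.97012352e+00]
```

View pics/m4.png

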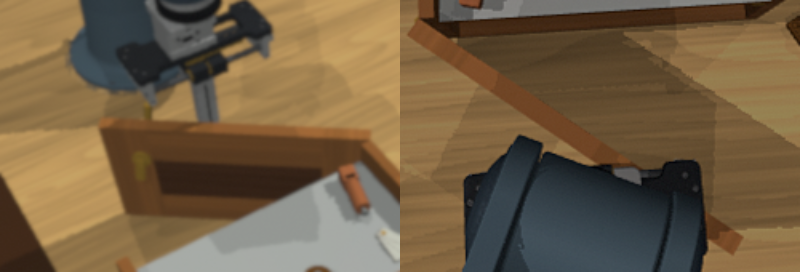

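The finger is down in front of the door's outer face, on the hinge side of the lever. I'll push along the arc.

Request:
play_rows:
  increments:
    - [8, -8, 0, 0, 0, 0, 0]
    - [15, -15, 0, 0, 0, 0, 0]
    - [22, -24, 0, 0, 0, 0, 0]
    - [29, -32, 0, 0, 0, 0, 0]
    - [36, -40, 0, 0, 0, 0, 0]

```text
t: 10.5
eef_pos: [408.6, -78.2, 144.4]
eef_rot: [[-1.0, 0.007, -0.0], [0.007, 1.0, 0.0], [0.0, 0.0, -1.0]]
contact_force: [-0.7, 0.5, 0.1]
finger_gap: 0.6
```

Request:
play_rows:
  increments:
    - [10, -6, 0, 0, 0, 0, 0]
    - [20, -12, 0, 0, 0, 0, 0]
    - [30, -18, 0, 0, 0, 0, 0]
    - [38, -22, 0, 0, 0, 0, 0]
    - [47, -25, 0, 0, 0, 0, 0]

```text
t: 11.12
eef_pos: [455.6, -102.8, 144.4]
eef_rot: [[-1.0, 0.007, -0.0], [0.007, 1.0, -0.0], [0.0, -0.0, -1.0]]
contact_force: [-1.2, -1.6, -0.1]
finger_gap: 0.4
```

Request:
play_rows:
  increments:
    - [8, -3, 0, 0, 0, 0, 0]
    - [16, -6, 0, 0, 0, 0, 0]
    - [24, -8, 0, 0, 0, 0, 0]
    - [32, -10, 0, 0, 0, 0, 0]
    - [40, -11, 0, 0, 0, 0, 0]

```text
t: 11.75
eef_pos: [495.6, -113.8, 144.5]
eef_rot: [[-1.0, 0.007, -0.0], [0.007, 1.0, -0.0], [0.0, -0.0, -1.0]]
contact_force: [-0.0, 0.1, 0.2]
finger_gap: 0.7
```

Request:
play_rows:
  increments:
    - [4, -1, 0, 0, 0, 0, 0]
    - [8, -2, 0, 0, 0, 0, 0]
    - [12, -3, 0, 0, 0, 0, 0]
    - [15, -3, 0, 0, 0, 0, 0]
    - [17, -3, 0, 0, 0, 0, 0]

```text
t: 12.38
eef_pos: [512.0, -116.6, 144.5]
eef_rot: [[-1.0, 0.007, -0.001], [0.007, 1.0, -0.0], [0.001, -0.0, -1.0]]
contact_force: [-6.8, -0.5, 5.1]
finger_gap: 0.7
```

Run:
```python
from h import *
a=snap('scene','s5.png');b=snap('top','t5.png')
cv2.imwrite('pics/m5.png',np.hstack([cv2.resize(a[80:250,120:370,::-1],(400,272)),cv2.resize(b[190:360,195:445,::-1],(400,272))]))
s=r.sense();print(s['t'],s['eef_pos'],s['contact_force'])
```

```text
12.475 [ 511.96650244 -116.60605891  144.48794043] [-1.49335038 -0.27754111  0.70637017]
```

View pics/m5.png

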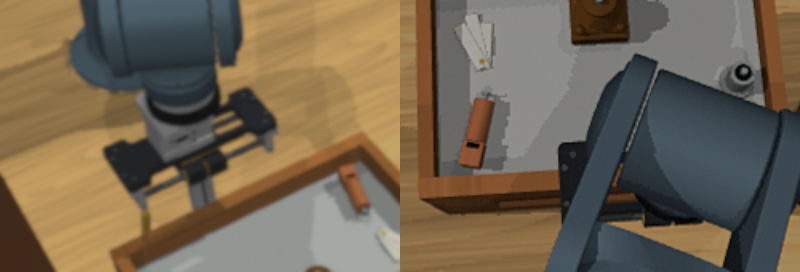

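Near contact. I'll push a few mm more until the force holds.

Request:
play_rows:
  increments:
    - [1, 0, 0, 0, 0, 0, 0]
    - [2, 0, 0, 0, 0, 0, 0]
    - [3, 0, 0, 0, 0, 0, 0]
    - [3, 0, 0, 0, 0, 0, 0]
    - [3, 0, 0, 0, 0, 0, 0]

```text
t: 13.1
eef_pos: [511.8, -116.6, 144.5]
eef_rot: [[-1.0, 0.007, -0.009], [0.007, 1.0, 0.0], [0.009, 0.0, -1.0]]
contact_force: [-15.4, -1.3, 10.5]
finger_gap: 0.6
```

Request:
play_rows:
  increments:
    - [1, 0, 0, 0, 0, 0, 0]
    - [1, 0, 0, 0, 0, 0, 0]
    - [1, 0, 0, 0, 0, 0, 0]
    - [1, 0, 0, 0, 0, 0, 0]
    - [1, 0, 0, 0, 0, 0, 0]

```text
t: 13.72
eef_pos: [511.8, -116.6, 144.5]
eef_rot: [[-1.0, 0.006, -0.012], [0.006, 1.0, 0.0], [0.012, 0.0, -1.0]]
contact_force: [-21.0, -0.3, 13.4]
finger_gap: 0.7
```

Request:
play_rows:
  increments:
    - [-10, 0, 0, 0, 0, 0, 0]
    - [-40, 0, 0, 0, 0, 0, 0]
    - [-40, 0, 40, 0, 0, 0, 0]
    - [-40, -40, 90, 0, 0, 0, 0]
    - [-40, -100, 100, 0, 0, 0, 0]

```text
t: 14.35
eef_pos: [478.1, -217.7, 248.9]
eef_rot: [[-1.0, 0.004, 0.008], [0.004, 1.0, -0.005], [-0.008, -0.004, -1.0]]
contact_force: [0.1, 0.1, 0.2]
finger_gap: 0.6
```

Request:
play_rows:
  increments:
    - [-50, -60, 0, 0, 0, 0, 0]
    - [-100, -100, 0, 0, 0, 0, 0]
    - [-130, -100, 0, 0, 0, 0, 0]
    - [-130, -100, 0, 0, 0, 0, 0]
    - [-130, -100, 0, 0, 0, 0, 0]

```text
t: 14.98
eef_pos: [346.6, -316.5, 244.6]
eef_rot: [[-1.0, 0.007, 0.001], [0.007, 1.0, -0.0], [-0.001, -0.0, -1.0]]
contact_force: [0.4, -0.4, 0.2]
finger_gap: 0.4
```

Run:
```python
from h import *
a=snap('scene','s6.png');b=snap('top','t6.png')
cv2.imwrite('pics/m6.png',np.vstack([cv2.resize(b[250:350,195:445,::-1],None,fx=3.2,fy=2.9,interpolation=cv2.INTER_CUBIC),cv2.resize(a[130:230,170:420,::-1],None,fx=3.2,fy=2.9,interpolation=cv2.INTER_CUBIC)]))
s=r.sense();print(s['t'],s['eef_pos'],s['contact_force'])
print(proj('top',[*W(-40,-124),188]),proj('scene',[*W(-40,-124),188]))
```

```text
15.075 [ 347.0481034  -316.10985852  244.51690075] [ 0.19518441 -0.24173853  0.58253883]
[413.93321548 316.43927709] [204.75220216 214.01790138]
```

View pics/m6.png

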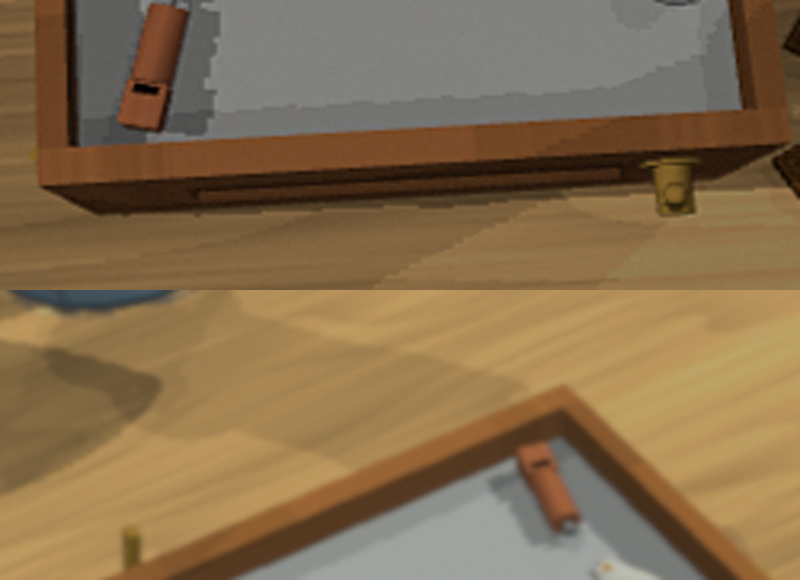

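The lever leans slightly to the hinge side, tip at (405,315), about 0.2 rad. The door rim is flush with the carcass. I'll go to the right of the lever and swing it.

Request:
play_rows:
  increments:
    - [40, 10, 0, 0, 0, 0, 0]
    - [90, 40, 0, 0, 0, 0, 0]
    - [140, 75, -10, 0, 0, 0, 0]
    - [150, 84, -50, 0, 0, 0, 0]
    - [150, 84, -71, 0, 0, 0, 0]

```text
t: 15.7
eef_pos: [497.2, -229.7, 171.0]
eef_rot: [[-1.0, 0.002, -0.002], [0.002, 1.0, 0.002], [0.002, 0.002, -1.0]]
contact_force: [-0.6, 0.1, -0.5]
finger_gap: 0.4
```

Run:
```python
from h import *
a=snap('scene','s7.png');b=snap('top','t7.png')
cv2.imwrite('pics/m7.png',np.hstack([cv2.resize(a[130:300,120:370,::-1],(400,272)),cv2.resize(b[210:380,295:545,::-1],(400,272))]))
s=r.sense();print(s['t'],s['eef_pos'],s['contact_force'])
```

```text
15.8 [ 495.58987658 -230.03719715  170.23411596] [ 0.02509475 -0.04178126  0.49522934]
```

View pics/m7.png

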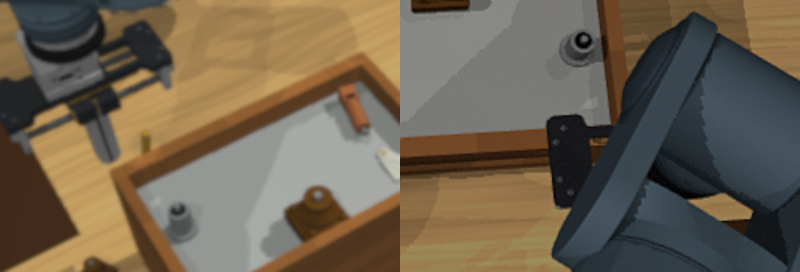

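Request:
play_rows:
  increments:
    - [0, 10, 0, 0, 0, 0, 0]
    - [0, 20, 0, 0, 0, 0, 0]
    - [0, 30, 0, 0, 0, 0, 0]
    - [0, 39, -2, 0, 0, 0, 0]
    - [0, 47, -5, 0, 0, 0, 0]

```text
t: 16.42
eef_pos: [496.4, -185.2, 169.0]
eef_rot: [[-1.0, 0.007, 0.001], [0.007, 1.0, -0.001], [-0.001, -0.001, -1.0]]
contact_force: [-0.1, -0.4, 1.3]
finger_gap: 0.6
```

Request:
play_rows:
  increments:
    - [0, 5, -3, 0, 0, 0, 0]
    - [0, 10, -7, 0, 0, 0, 0]
    - [0, 14, -12, 0, 0, 0, 0]
    - [0, 18, -18, 0, 0, 0, 0]
    - [0, 21, -24, 0, 0, 0, 0]

```text
t: 17.05
eef_pos: [496.1, -164.1, 144.0]
eef_rot: [[-1.0, 0.007, 0.0], [0.007, 1.0, 0.001], [-0.0, 0.001, -1.0]]
contact_force: [0.2, 1.7, 2.5]
finger_gap: 0.4
```

Run:
```python
from h import *
a=snap('scene','s8.png');b=snap('top','t8.png')
cv2.imwrite('pics/m8.png',np.hstack([cv2.resize(a[130:300,120:370,::-1],(400,272)),cv2.resize(b[210:380,295:545,::-1],(400,272))]))
s=r.sense();print(s['t'],s['eef_pos'],s['contact_force'])
```

```text
17.15 [ 495.49906838 -163.86343528  143.28098661] [-0.5842916  -0.77840958  0.18263457]
```

View pics/m8.png

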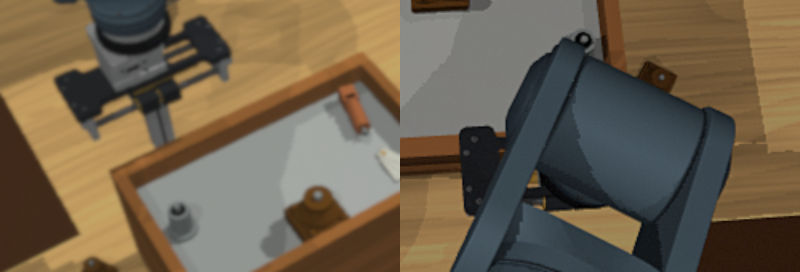

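The lever swings with the finger. I'll press it down to the end stop.

Request:
play_rows:
  increments:
    - [0, 2, -3, 0, 0, 0, 0]
    - [0, 4, -6, 0, 0, 0, 0]
    - [0, 5, -9, 0, 0, 0, 0]
    - [0, 5, -11, 0, 0, 0, 0]
    - [0, 5, -11, 0, 0, 0, 0]

```text
t: 17.77
eef_pos: [496.0, -159.3, 133.2]
eef_rot: [[-1.0, 0.007, -0.0], [0.007, 1.0, 0.001], [0.0, 0.001, -1.0]]
contact_force: [0.0, -0.0, -0.2]
finger_gap: 0.1
```

Request:
play_rows:
  increments:
    - [0, 0, -1, 0, 0, 0, 0]
    - [0, 0, -2, 0, 0, 0, 0]
    - [0, 0, -2, 0, 0, 0, 0]
    - [0, 0, -2, 0, 0, 0, 0]
    - [0, 0, -2, 0, 0, 0, 0]

```text
t: 18.4
eef_pos: [496.8, -159.5, 132.9]
eef_rot: [[-1.0, 0.007, 0.001], [0.007, 1.0, 0.0], [-0.001, 0.0, -1.0]]
contact_force: [-1.6, 2.7, 7.6]
finger_gap: 0.5
```

Contact at z ≈ 133 with force 7.6 N, which is the level end stop. I'll retract and inspect.

Request:
play_rows:
  increments:
    - [0, 0, 20, 0, 0, 0, 0]
    - [0, 0, 70, 0, 0, 0, 0]
    - [-30, -20, 120, 0, 0, 0, 0]
    - [-70, -60, 120, 0, 0, 0, 0]
    - [-110, -100, 120, 0, 0, 0, 0]

```text
t: 19.02
eef_pos: [385.2, -260.4, 252.1]
eef_rot: [[-1.0, 0.006, 0.001], [0.006, 1.0, -0.001], [-0.001, -0.001, -1.0]]
contact_force: [0.7, -0.8, -0.6]
finger_gap: 0.5
```

Request:
play_rows:
  increments:
    - [-20, -40, 0, 0, 0, 0, 0]
    - [-40, -70, 0, 0, 0, 0, 0]
    - [-40, -70, 0, 0, 0, 0, 0]
    - [-40, -70, 0, 0, 0, 0, 0]
    - [-40, -70, 0, 0, 0, 0, 0]

```text
t: 19.65
eef_pos: [346.7, -328.6, 251.3]
eef_rot: [[-1.0, 0.005, -0.0], [0.005, 1.0, 0.0], [0.0, 0.0, -1.0]]
contact_force: [0.4, 0.3, 0.4]
finger_gap: 0.7
```

Run:
```python
from h import *
a=snap('scene','s9.png');b=snap('top','t9.png')
cv2.imwrite('pics/t9a.png',cv2.resize(b[150:335,195:445,::-1],None,fx=3.2,fy=3.2,interpolation=cv2.INTER_CUBIC))
s=r.sense();print(s['t'],s['eef_pos'],s['contact_force'])
for y in(-124,-64):print((proj('top',[*W(-40,y),133])-[195,150])*3.2)
for y in(170,-170):print((proj('top',[*W(-18,y),180])-[195,150])*3.2)
```

```text
19.75 [ 346.66963488 -328.75525976  251.40674438] [ 0.11107156 -0.25944809 -0.46048479]
[678.53471258 544.30663097]
[552.44767252 552.27658308]
[ 38.04115691 526.34814126]
[793.45376469 479.01042447]
```

View pics/t9a.png

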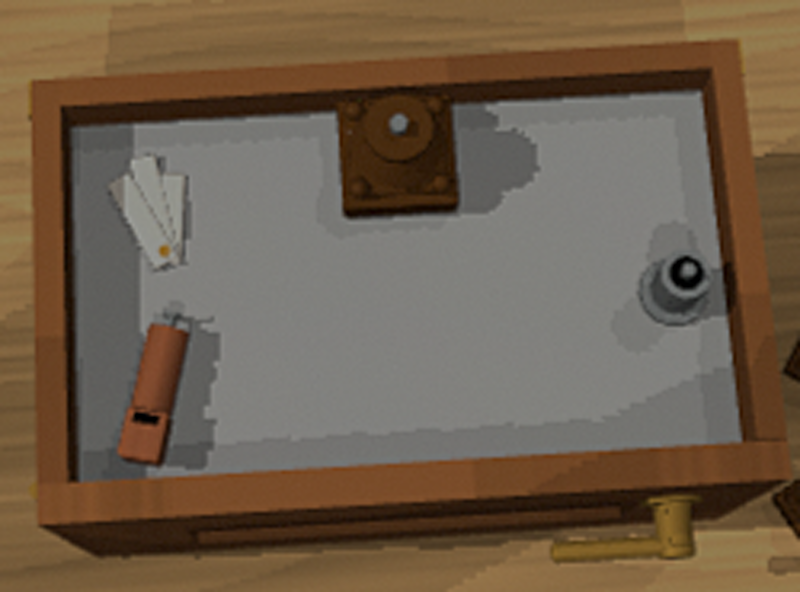

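The lever lies level (hub at (676,540), tip at (552,552), matching the predicted 552,552). The door edge runs from (38,525) to (790,480), as predicted for shut. The foot is at the rail and the bystanders are unchanged.

```bash
python3 -c "
from cell import r
print(r.hand_in())"
```

```text
the job is handed in; nothing more can be done
None
```

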